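# Pack the battery tray and hold the clamp shut

## Robot

A 6-joint arm with a two-finger parallel gripper is mounted at the origin on the work surface. World frame = base frame: x ahead of the robot, y to its left, z up, the work surface at z = 0. Lengths are in mm, angles in rad, forces in N, time in s.
With the tool pointing down it reaches from about 350 to 950 mm from the base axis. Payload 17.4 kg.
Tool frame: the origin (TCP) lies on the centre line of the jaws, within the pads' length; the fingertips stand 8 mm ahead of it and the grasp point (between the pads) lies 11 mm behind it (arm.tcp_to_tips is the distance from the TCP to the fingertips, in mm); z points along the fingers, y is the line along which they close (so a half turn about z gives the same grasp; the last joint's range is limited). The gripper opens to 93 mm and grips with 3 to 60 N. Pads are 15 mm wide; open, the fingers measure 128 mm over their backs; the gripper's body (75 mm by 188 mm) begins 65 mm behind the grasp point.
Start: joints at [-1.169, 0.116, 1.442, -0, 1.584, -0.038], TCP at [287.379, -610.775, 226.646] pointing down, gripper open.
Joint ranges: [-2.83, 2.83], [-0.83, 2.19], [0.07, 2.5], [-1.14, 4.28], [0.01, 3], [-2.97, 2.97]. Speed limits (rad/s): [1.89, 1.89, 2.22, 3.14, 3.14, 3.14].

## Interface

Orientations are given as a rotation vector (axis times angle).
In Python, from workcell import arm gives the robot as it stands.
- The arm moves only by the tool apply_moves, never from a script. Its argument "moves" is a list that holds one entry, the list of rows, each a list of 7 numbers: the opening, from 0 (shut) to 1 (fully open), then the shift along the tool's x, y, z in m, then the turn, a rotation vector about the tool's x, y, z in degrees. A call has exactly 8 rows; each row is the pose to reach, as a shift and turn from the pose commanded when the call began, along the tool's axes at that moment; what a row does not reach only later rows make up. A row lasts 1/10 s, in which the tool goes at most 50 mm and 8.59 degrees, less where a joint would pass 70% of its speed; a pose out of reach is approached as far as the arm can. A call with a gripper value outside its range is refused whole. The fingers move at their own pace and stop on an object; "grip_force" is the grip in N (left out, the last holds). Time passes only in rows, so rows that repeat a pose let the fingers close, or fill a call up. It gives the time, the measured TCP pose, the force, the opening and the grip force at its end, in the units of the state.
- arm.read_state(): the state, without advancing time (a new reading comes with each control period).
- arm.camera(name): name is "scene" or "top" or "wrist"; returns the picture (420x560x3 uint8, red, green, blue); there is no depth.
- arm.camera_params(name): a dict with "intrinsics" (3x3 intrinsics, pixels), "R" (3x3) and "t" (3): a world point X has camera coordinates R X + t. Camera axes: x right, y down, z forward; pixel columns grow to the right and rows downward; lengths in mm; the calibration is good to about 2 mm. The wrist camera is an equidistant fisheye: a pixel r from the principal point sees the ray r / f radians off the axis. A picture is of the moment at which its call begins: read the wrist's pose just before it. camera_params takes no time and is no camera call; for the wrist camera it gives the pose at the moment of the call.
- arm.hand_in(): hands the job in; it is judged then, once.
Trained networks look in the newest picture that a camera, given by its name, has taken for a name from the list of things; names that differ only in an ending like _2 or _b are one class to them, and where a whole thing is asked for, a point or a joint stands for the part that bears it (a point fixed in the world has none). Each returns a list of dicts, best first, with "confidence" (0 to 1); they miss things now and then, are a little off and sometimes report something else, mostly with a low value. They report only what shows in the picture. A call takes as long as a camera call.
- arm.trace(label, camera): "region" (420x560 bool, what is visible of it) and "box" ([centre column, centre row, width, height] in pixels, round what is visible of it).
The state is a dict: "time_s": time; "joint_pos": joint angles; "joint_vel": joint speeds; "tau": joint torques, N m; "ee_pos": TCP position; "ee_rot": TCP orientation; "ft_force": force on the tool from outside, world axes, zero at the start; "wrist_torque": the same for the moment, N m; "grip_width": finger opening in mm; "finger_force": force on a finger pad.
Only numpy, scipy, OpenCV 4.12 (cv2) and the standard library are available. Lean on these libraries where they do the work, as an engineer would, in place of code of your own. Each camera call takes 0.05 s, during which the arm holds its last target. There are 200 camera calls.

## Task

The battery in the tray is shorter than the space for it, and the yellow slotted end clamp cannot reach it. Stand sound brown packing blocks upright and square, side by side on the tray floor between battery and clamp, adding blocks until the clamp, pushed along its slots towards the battery, closes firmly on the stack instead of running out of slot; the two broken blocks, the screwdriver, cutters and jar stay where they are. Finish while still holding: keep pushing the clamp firmly against the stack so that the blocks and battery are pinched tight, and do not let go.

Things in the scene. Friction and masses are not known exactly. Their poses are not given: they have to be found in the camera images.
- tray: Fixed aluminium battery tray: floor plate 250 by 74, top at z = 3. Its x axis runs lengthwise from the clamp's end to the upright end stop, y across, z up. Origin on the underside on the middle line; floor from x = -137 to +113, end stop's inner face at x = +105. Side lips (outer faces y = +-25, 25 high) guide the battery from x = +40 to +105 only; the gap is open at its sides.
- battery: Dark sealed battery with a blue band, 97 long (its x, along the tray's x) by 43 wide by 52 high, terminals to 59 mm on top near the end stop; 0.5 to 0.7 kg, loose but standing against the end stop on the tray floor. Origin at the centre of its underside; the face towards the clamp is 48.5 mm from the origin on the -x side.
- clamp_base: The two fixed studs with brass nuts on which the yellow clamp slides; on the tray's middle line, axes as the tray's, at a different place along the tray each time. Origin on the tray floor, under the clamp's pressing face as it stands at joint 0. The gap from that face to the battery is then 34 to 59 mm, so two or three blocks are needed.
- clamp (a joint): Travel of the yellow clamp along its slots towards the battery (+x of the tray), in m: 0 drawn fully back (as at the start), 0.020 at the end of its slots, where it stops dead. It drags with about 1.2 N and stays where it is left. To draw it back, grip its upright plate over the 40 mm width.
- clamp_face (a point): Centre line of the clamp's pressing face (towards the battery), 30 mm above the tray floor; moves with the clamp. The clamp is an angle: an upright plate 40 wide, 4 thick, 46 high above the tray floor, with a foot 3 thick reaching 48 mm back from the pressing face, away from the battery; the brass nuts on the foot stand 9 mm high.
- clamp_back (a point): Centre line of the back of the clamp's upright plate, 30 mm above the tray floor: where to push it towards the battery, with shut fingers let down behind the plate.
- block1: A sound packing block: a plain brown rectangular block 14 thick (its x axis) by 54 long (y) by 45 high (z), about 46 g, standing on its long edge on the bench. Origin at the centre of its underside. Grip it over its 54 mm length, so that the fingers stay out of the stack. All four sound blocks are alike.
- block2: A sound packing block: a plain brown rectangular block 14 thick (its x axis) by 54 long (y) by 45 high (z), about 46 g, standing on its long edge on the bench. Origin at the centre of its underside. Grip it over its 54 mm length, so that the fingers stay out of the stack. All four sound blocks are alike.
- block3: A sound packing block: a plain brown rectangular block 14 thick (its x axis) by 54 long (y) by 45 high (z), about 46 g, standing on its long edge on the bench. Origin at the centre of its underside. Grip it over its 54 mm length, so that the fingers stay out of the stack. All four sound blocks are alike.
- block4: A sound packing block: a plain brown rectangular block 14 thick (its x axis) by 54 long (y) by 45 high (z), about 46 g, standing on its long edge on the bench. Origin at the centre of its underside. Grip it over its 54 mm length, so that the fingers stay out of the stack. All four sound blocks are alike.
- chipped: Broken block: as a sound one, but an upper corner is gone over 23 mm of its length (its +y end) and 23 mm of its height, leaving pale broken faces. Not to be used or moved.
- stub: Broken block: 14 thick, 45 high, but broken off to 30 mm long, with a ragged pale foot 5 mm longer on its +y end; origin at the centre of the 30 mm part's underside. Not to be used or moved.
- screwdriver: Screwdriver, 170 mm, lying on the bench between robot and tray. Stays where it is.
- cutters: Small side cutters with yellow grips, about 90 mm, 10 high, on the far side of the bench mat. Stays where it is.
- screw_jar: Clear jar with a steel lid, 44 mm across, 50 high. Stays where it is.

How it is judged (in metres and radians):
On the way, in this order (a step that is already met when the one before it is completed fails the run):
1. a sound block stands upright and square on the tray floor in the gap ((((z of block1 in the frame of tray between 0 and 0.006 m and y of block1 in the frame of tray between -0.012 and 0.012 m and angle between block1's own z axis and vertical below 0.08 rad and angle between the x axis of block1 and the x axis of tray, either way round below 0.1 rad and linear speed of block1 below 0.02 m/s) and x of block1 in the frame of tray between -0.055 and 0.012 m) or ((z of block2 in the frame of tray between 0 and 0.006 m and y of block2 in the frame of tray between -0.012 and 0.012 m and angle between block2's own z axis and vertical below 0.08 rad and angle between the x axis of block2 and the x axis of tray, either way round below 0.1 rad and linear speed of block2 below 0.02 m/s) and x of block2 in the frame of tray between -0.055 and 0.012 m) or ((z of block3 in the frame of tray between 0 and 0.006 m and y of block3 in the frame of tray between -0.012 and 0.012 m and angle between block3's own z axis and vertical below 0.08 rad and angle between the x axis of block3 and the x axis of tray, either way round below 0.1 rad and linear speed of block3 below 0.02 m/s) and x of block3 in the frame of tray between -0.055 and 0.012 m) or ((z of block4 in the frame of tray between 0 and 0.006 m and y of block4 in the frame of tray between -0.012 and 0.012 m and angle between block4's own z axis and vertical below 0.08 rad and angle between the x axis of block4 and the x axis of tray, either way round below 0.1 rad and linear speed of block4 below 0.02 m/s) and x of block4 in the frame of tray between -0.055 and 0.012 m))), for 0.3 s.
2. the clamp is pushed up to the blocks, short of the end of its slots, and presses on them (value of joint clamp between 0.0005 and 0.0195 m and (contact force between clamp_base and block1 above 4 N or contact force between clamp_base and block2 above 4 N or contact force between clamp_base and block3 above 4 N or contact force between clamp_base and block4 above 4 N) and (contact force between battery and block1 above 4 N or contact force between battery and block2 above 4 N or contact force between battery and block3 above 4 N or contact force between battery and block4 above 4 N) and contact force between any of the fingers, the arm and clamp_base above 3 N), for 0.3 s.
At the end, for the whole second after the job is handed in: The robot pushes the clamp (over 3 N); clamp on block and block on battery press over 4 N; blocks in the gap stand on the floor (3 mm), upright (4.5 deg), square (5.7 deg), within 12 mm of the middle line; battery flat against the stop (3 mm); all at rest; broken blocks and tools not moved ((contact force between clamp_base and block1 above 4 N or contact force between clamp_base and block2 above 4 N or contact force between clamp_base and block3 above 4 N or contact force between clamp_base and block4 above 4 N) and (contact force between battery and block1 above 4 N or contact force between battery and block2 above 4 N or contact force between battery and block3 above 4 N or contact force between battery and block4 above 4 N) and contact force between any of the fingers, the arm and clamp_base above 3 N and (y of block1 in the frame of tray above 0.06 m or y of block1 in the frame of tray below -0.06 m or x of block1 in the frame of tray above 0.03 m or x of block1 in the frame of tray below -0.09 m or (z of block1 in the frame of tray between 0 and 0.006 m and y of block1 in the frame of tray between -0.012 and 0.012 m and angle between block1's own z axis and vertical below 0.08 rad and angle between the x axis of block1 and the x axis of tray, either way round below 0.1 rad and linear speed of block1 below 0.02 m/s)) and (y of block2 in the frame of tray above 0.06 m or y of block2 in the frame of tray below -0.06 m or x of block2 in the frame of tray above 0.03 m or x of block2 in the frame of tray below -0.09 m or (z of block2 in the frame of tray between 0 and 0.006 m and y of block2 in the frame of tray between -0.012 and 0.012 m and angle between block2's own z axis and vertical below 0.08 rad and angle between the x axis of block2 and the x axis of tray, either way round below 0.1 rad and linear speed of block2 below 0.02 m/s)) and (y of block3 in the frame of tray above 0.06 m or y of block3 in the frame of tray below -0.06 m or x of block3 in the frame of tray above 0.03 m or x of block3 in the frame of tray below -0.09 m or (z of block3 in the frame of tray between 0 and 0.006 m and y of block3 in the frame of tray between -0.012 and 0.012 m and angle between block3's own z axis and vertical below 0.08 rad and angle between the x axis of block3 and the x axis of tray, either way round below 0.1 rad and linear speed of block3 below 0.02 m/s)) and (y of block4 in the frame of tray above 0.06 m or y of block4 in the frame of tray below -0.06 m or x of block4 in the frame of tray above 0.03 m or x of block4 in the frame of tray below -0.09 m or (z of block4 in the frame of tray between 0 and 0.006 m and y of block4 in the frame of tray between -0.012 and 0.012 m and angle between block4's own z axis and vertical below 0.08 rad and angle between the x axis of block4 and the x axis of tray, either way round below 0.1 rad and linear speed of block4 below 0.02 m/s)) and x of battery in the frame of tray above 0.0535 m and z of battery in the frame of tray below 0.006 m and angle between battery's own z axis and vertical below 0.06 rad and linear speed of battery below 0.02 m/s and velocity of joint clamp between -0.01 and 0.01 m/s); the arm keeps its last pose, push and grip.
It fails at once if a broken block is moved by more than 30 mm (distance of any of chipped, stub from where it was at the start of the episode above 0.03 m).
It fails at once if the screwdriver or the cutters is moved by more than 30 mm (distance of any of screwdriver, cutters from where it was at the start of the episode above 0.03 m).
It fails at once if the jar is moved by more than 30 mm (distance of screw_jar from where it was at the start of the episode above 0.03 m).
It also fails if it takes over 72 s, if anything falls off the work surface, if the arm or the gripper's body presses on something with over 40 N, if the wrist force passes 120 N, or if a joint passes its speed limit or range.

## Working session

There is one attempt and no reset: what is moved stays moved. The work goes in short steps, Python scripts to look and compute and a tool call to move; the robot and the scene stay as the last step left them, time stands still between calls to the robot, and variables do not carry over. Pictures are saved under pics/ and viewed, at most 10 in all, crops included, and the job is handed in when it is done.

Besides the shell and the picture viewer there is one more tool, called after "Call:" as name([rows], argument=value, ...), one row to a line, values as JSON. apply_moves: Moves the arm, as the interface text tells. Its arguments: {"type":"object","properties":{"moves":{"type":"array"},"grip_force":{"type":"number"}},"required":["moves"]}

```bash
ls; mkdir -p pics; cat > h.py <<'E'
import numpy as np, cv2
from workcell import arm
from scipy.spatial.transform import Rotation as Rn
def save(cam,name):
    im=arm.camera(cam); cv2.imwrite('pics/'+name,im[:,:,::-1]); return im
def ray(cam,uv,z,P=None):
    P=P or arm.camera_params(cam); K=np.array(P['intrinsics']);R=np.array(P['R']);t=np.array(P['t'])
    uv=np.atleast_2d(uv).astype(float)
    x=(uv[:,0]-K[0,2])/K[0,0]; y=(uv[:,1]-K[1,2])/K[1,1]
    if cam=='wrist':
        r=np.hypot(x,y); s=np.where(r>1e-9,np.sin(r)/np.maximum(r,1e-9),1); d=np.c_[x*s,y*s,np.cos(r)]
    else: d=np.c_[x,y,np.ones_like(x)]
    d=d@R; c=-R.T@t
    return c+d*((z-c[2])/d[:,2])[:,None]
def proj(cam,X,P=None):
    P=P or arm.camera_params(cam); K=np.array(P['intrinsics']);R=np.array(P['R']);t=np.array(P['t'])
    c=np.atleast_2d(X)@R.T+t
    if cam=='wrist':
        rr=np.hypot(c[:,0],c[:,1]); th=np.arctan2(rr,c[:,2]); s=th/np.maximum(rr,1e-9); x,y=c[:,0]*s,c[:,1]*s
    else: x,y=c[:,0]/c[:,2],c[:,1]/c[:,2]
    return np.c_[K[0,0]*x+K[0,2],K[1,1]*y+K[1,2]]
E
python3 - <<'E'
from h import *
a=save('top','top1.png');b=save('scene','sc1.png')
cv2.imwrite('pics/both.png',np.vstack([a,b])[:,:,::-1])
for c in('top','scene'):
    P=arm.camera_params(c);print(c,np.round(-P['R'].T@P['t']),np.round(P['R'],2).tolist(),P['intrinsics'][0][0])
for n in['tray','battery','clamp','block1','chipped','stub','screwdriver','cutters','screw_jar']:
    for r in arm.trace(n,'top'):
        (cx,cy),wh,an=cv2.minAreaRect(np.argwhere(r['region'])[:,::-1].astype(np.float32))
        print(n,round(r['confidence'],2),np.round(r['box']),'rect',round(cx),round(cy),np.round(wh),round(an),np.round(ray('top',(cx,cy),45)))
s=arm.read_state();print(s['ee_pos'],s['ee_rot'],s['grip_width'])
E
```

```text
pics
top [478. -33. 764.] [[0.02, -1.0, 0.01], [-0.99, -0.02, -0.15], [0.15, -0.01, -0.99]] 415.13688431633517
scene [1292.  -70.  643.] [[0.05, 1.0, 0.01], [0.62, -0.02, -0.79], [-0.78, 0.04, -0.62]] 496.5492424562078
tray 0.95 [195. 252. 143.  72.] rect 195 251 [142.  43.] 15 [[511. 106.  45.]]
battery 0.7 [159. 240.  66.  42.] rect 158 240 [63. 26.] 15 [[527. 171.  45.]]
clamp 0.62 [217. 257.  37.  28.] rect 218 257 [31. 22.] 15 [[501.  66.  45.]]
block1 0.89 [328. 279.  16.  32.] rect 328 280 [11. 32.] 18 [[ 465. -123.   45.]]
block1 0.76 [324. 195.  21.  34.] rect 325 195 [ 9. 35.] 28 [[ 612. -117.   45.]]
block1 0.69 [430. 188.  26.  32.] rect 427 190 [30. 17.] 67 [[ 626. -299.   45.]]
block1 0.61 [375. 193.  18.  30.] rect 373 191 [32. 14.] 79 [[ 621. -203.   45.]]
chipped 0.71 [428. 290.  18.  30.] rect 428 288 [31. 17.] 90 [[ 454. -293.   45.]]
stub 0.59 [382. 277.  17.  19.] rect 382 277 [20. 14.] 90 [[ 472. -216.   45.]]
screwdriver 0.6 [235. 332.  96.  10.] rect 232 328 [15. 95.] 90 [[382.  37.  45.]]
screwdriver 0.49 [220. 256.  34.  29.] rect 218 257 [32. 24.] 14 [[502.  66.  45.]]
cutters 0.77 [181. 125.  47.  34.] rect 182 130 [20. 46.] 47 [[727. 140.  45.]]
screw_jar 0.89 [274. 121.  23.  31.] rect 275 122 [29. 22.] 90 [[746. -27.  45.]]
[ 287.38976498 -610.74993079  226.61026075] [-3.06586079e+00 -6.85298903e-01 -2.76071808e-05] 92.84770470012414
```

View pics/top1.png

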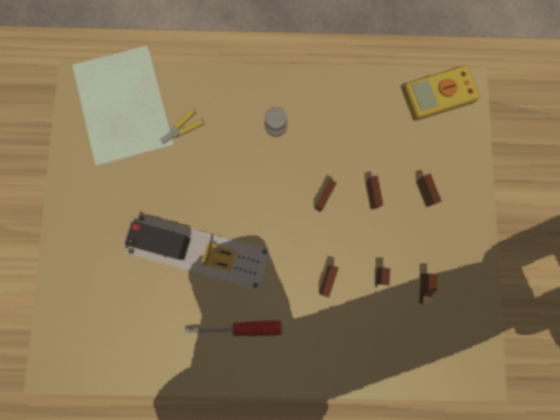

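View pics/sc1.png

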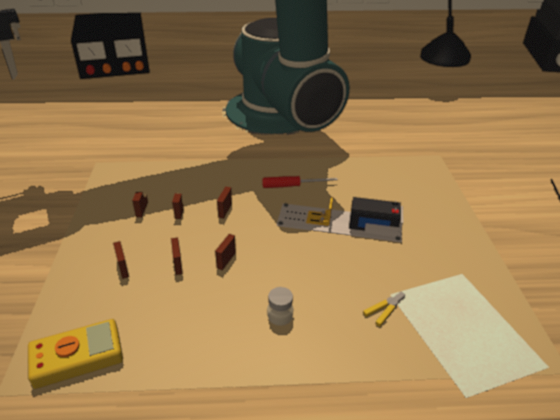

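The top view shows the tray at about (195,252), with the battery at its left end and the clamp near (217,257). The sound blocks are at (328,279), (325,195), (375,193) and (430,188), the chipped block at (428,290) and the stub at (382,277). Next I fit poses by silhouette.

```bash
cat >> h.py <<'E'
from scipy.optimize import minimize
def corners(x,y,a,L,z0):
    c,s=np.cos(a),np.sin(a); l,w,h=L
    return np.array([[x+c*i*l/2-s*j*w/2,y+s*i*l/2+c*j*w/2,z0+k*h] for i in(-1,1) for j in(-1,1) for k in(0,1)])
def fit(masks,x0,L,z0,xs=0):
    """masks: list of (cam,params,region); pose x,y,yaw of a box"""
    S=4
    def cost(p):
        e=0
        for cam,P,m in masks:
            uv=proj(cam,corners(*p,L,z0),P)
            lo=np.maximum(uv.min(0).astype(int)-25,0); 
            h,w=m.shape; hi=np.minimum(uv.max(0).astype(int)+25,[w,h])
            if (hi<=lo).any(): return 9
            sub=cv2.resize(m[lo[1]:hi[1],lo[0]:hi[0]].astype(np.uint8)*255,None,fx=S,fy=S,interpolation=cv2.INTER_LINEAR)>127
            r=np.zeros(sub.shape,np.uint8)
            hull=cv2.convexHull((((uv-lo+.5)*S-.5)*16).round().astype(np.int32))
            cv2.fillConvexPoly(r,hull,1,shift=4)
            e+=np.sum(r.astype(bool)^sub)/max(1,m.sum()*S*S)
        return e/len(masks)
    best=None
    for da in (-.35,0,.35):
        x=np.array(x0,float)+[0,0,da]
        r=minimize(cost,x,method='Nelder-Mead',options=dict(initial_simplex=x+np.array([[0,0,0],[8,0,0],[0,8,0],[0,0,.15]]),xatol=.05,fatol=1e-5))
        if best is None or r.fun<best.fun:best=r
    return best.x,best.fun
E
python3 - <<'E'
from h import *
P={c:arm.camera_params(c) for c in('top','scene')}
tr={}
for n in('block1','battery'):
    for c in P: tr[n,c]=arm.trace(n,c)
def cen(r): return np.argwhere(r['region'])[:,::-1].mean(0)
for k in tr: print(k,[(round(r['confidence'],2),np.round(cen(r)).tolist()) for r in tr[k]])
for n,L,z0 in(('block1',(14,54,45),0),('battery',(97,43,52),3)):
    for r in tr[n,'top']:
        p=ray('top',cen(r),25,P['top'])[0]
        e=proj('scene',p,P['scene'])[0]
        m=[('top',P['top'],r['region'])]
        ss=sorted(tr[n,'scene'],key=lambda q:np.hypot(*(cen(q)-e)))
        if ss and np.hypot(*(cen(ss[0])-e))<15: m.append(('scene',P['scene'],ss[0]['region']))
        a0=-.2 if n=='block1' else 1.33
        for mm in (m[:1],m[1:],m):
            if mm: x,f=fit(mm,(p[0],p[1],a0+ (1.57 if n=='block1' else 0)),L,z0); print(n,len(mm),np.round(x,2),round(f,3))
E
```

```text
('block1', 'top') [(0.89, [328.0, 280.0]), (0.76, [325.0, 195.0]), (0.69, [427.0, 190.0]), (0.61, [373.0, 191.0])]
('block1', 'scene') [(0.94, [224.0, 203.0]), (0.86, [176.0, 257.0]), (0.77, [225.0, 251.0]), (0.63, [120.0, 259.0]), (0.47, [280.0, 306.0]), (0.21, [177.0, 207.0])]
('battery', 'top') [(0.7, [158.0, 240.0])]
('battery', 'scene') [(0.16, [286.0, 182.0])]
block1 1 [ 464.12 -125.46    1.25] 0.101
block1 1 [ 461.07 -127.16    1.29] 0.127
block1 2 [ 464.1  -126.15    1.27] 0.139
block1 1 [ 616.24 -119.17    1.11] 0.094
block1 1 [ 612.58 -120.02    1.14] 0.103
block1 2 [ 615.77 -119.31    1.12] 0.131
block1 1 [ 629.99 -307.39    1.94] 0.098
block1 1 [ 627.62 -308.4     1.92] 0.129
block1 2 [ 629.47 -307.62    1.92] 0.124
block1 1 [ 625.54 -207.46    1.72] 0.127
block1 1 [ 622.46 -208.84    1.75] 0.091
block1 2 [ 624.19 -208.42    1.75] 0.127
battery 1 [528.13 174.13   1.33] 0.039
battery 1 [528.13 174.13   1.33] 0.039
```

```bash
cat >> h.py <<'E'
def go(x,y,z,a):
    s=arm.read_state(); R=Rn.from_rotvec(s['ee_rot'])
    a=[a+k*np.pi for k in(-1,0,1)]; cur=np.arctan2(R.as_matrix()[1,0],R.as_matrix()[0,0])
    a=min(a,key=lambda q:abs((q-cur+np.pi)%(2*np.pi)-np.pi))
    T=np.array([[np.cos(a),np.sin(a),0],[np.sin(a),-np.cos(a),0],[0,0,-1]])
    d=R.inv().apply(np.array([x,y,z])-s['ee_pos'])
    print('t',round(s['time_s'],2),'at',np.round(s['ee_pos'],1),'yaw',round(cur,3),'w',round(s['grip_width'],1),'F',np.round(s['ft_force'],1),'shift mm',np.round(d,1),'turn deg',np.round(np.degrees((R.inv()*Rn.from_matrix(T)).as_rotvec()),2))
E
python3 -c "
from h import *
go(463,-126,200,1.27)"
```

```text
t 0.75 at [ 287.4 -610.8  226.6] yaw 0.44 w 92.9 F [ 0.7  0.5 -1. ] shift mm [ 365.3 -363.9   26.6] turn deg [ -0.     0.   -47.57]
```

Call:
apply_moves([
  [[1,0.365,-0.364,0.0,0,0,-47.6],[1,0.365,-0.364,0.0,0,0,-47.6],[1,0.365,-0.364,0.0,0,0,-47.6],[1,0.365,-0.364,0.0,0,0,-47.6],[1,0.365,-0.364,0.0,0,0,-47.6],[1,0.365,-0.364,0.0,0,0,-47.6],[1,0.365,-0.364,0.0,0,0,-47.6],[1,0.365,-0.364,0.0,0,0,-47.6]],
])

```text
time_s: 1.55
ee_pos: [423.6, -232.7, 226.9]
ee_rot: [2.528, 1.864, 0.001]
ft_force: [0.6, 0.4, -0.2]
grip_width: 92.7
finger_force: 0.0
```

```bash
python3 -c "
from h import *
go(463,-126,190,1.27)"
```

```text
t 1.55 at [ 423.6 -232.7  226.9] yaw 1.27 w 92.7 F [ 0.6  0.4 -0.2] shift mm [113.6   6.1  36.9] turn deg [0.04 0.01 0.02]
```

Call:
apply_moves([
  [[1,0.05,0.003,0.012,0,0,0],[1,0.09,0.005,0.027,0,0,0],[1,0.113,0.006,0.037,0,0,0],[1,0.113,0.006,0.037,0,0,0],[1,0.113,0.006,0.037,0,0,0],[1,0.113,0.006,0.037,0,0,0],[1,0.113,0.006,0.037,0,0,0],[1,0.113,0.006,0.037,0,0,0]],
])

```text
time_s: 2.35
ee_pos: [462.5, -129.2, 190.0]
ee_rot: [2.53, 1.862, 0.0]
ft_force: [0.6, -0.8, 0.7]
grip_width: 93.0
finger_force: 0.0
```

```bash
python3 - <<'E'
from h import *
P=arm.camera_params('wrist');save('wrist','w1.png')
print(np.round(-np.array(P['R']).T@P['t']),np.round(P['R'],2).tolist(),P['intrinsics'][0])
for n,L,z0,x0 in(('block1',(14,54,45),0,(463,-126,1.27)),('battery',(97,43,52),3,(528,174,1.33)),('tray',0,0,0),('clamp',0,0,0)):
    for r in arm.trace(n,'wrist'):
        uv=np.argwhere(r['region'])[:,::-1].mean(0)
        print(n,round(r['confidence'],2),np.round(r['box']),np.round(ray('wrist',uv,25,P)))
        if L and np.hypot(*(ray('wrist',uv,25,P)[0][:2]-x0[:2]))<50: print('  fit',fit([('wrist',P,r['region'])],x0,L,z0))
go(463,-126,26,1.27)
E
```

```text
[484. -62. 348.] [[0.95, -0.3, -0.0], [-0.29, -0.92, 0.26], [-0.08, -0.25, -0.97]] [325.1922621    0.         283.74698235]
block1 0.96 [417. 145.  62.  25.] [[ 613. -119.   25.]]
block1 0.8 [440. 222.  53.  43.] [[ 622. -208.   25.]]
block1 0.75 [284. 192.  59.  17.] [[ 462. -126.   25.]]
  fit (array([ 462.31376397, -125.77056639,    1.24179896]), np.float64(0.07914169520547945))
block1 0.62 [442. 286.   9.  13.] [[ 615. -291.   25.]]
block1 0.3 [262.  15.  41.  30.] [[497.  52.  25.]]
tray 0.88 [264.  45.  77.  87.] [[489.  19.  25.]]
clamp 0.74 [264.  44.  77.  85.] [[489.  19.  25.]]
clamp 0.56 [262.  16.  40.  32.] [[498.  52.  25.]]
clamp 0.31 [317. 338.  50.  16.] [[ 454. -308.   25.]]
t 2.6 at [ 462.5 -128.6  189.7] yaw 1.27 w 93.2 F [0.  0.5 0.6] shift mm [  2.7  -0.3 163.7] turn deg [0.01 0.   0.02]
```

View pics/w1.png

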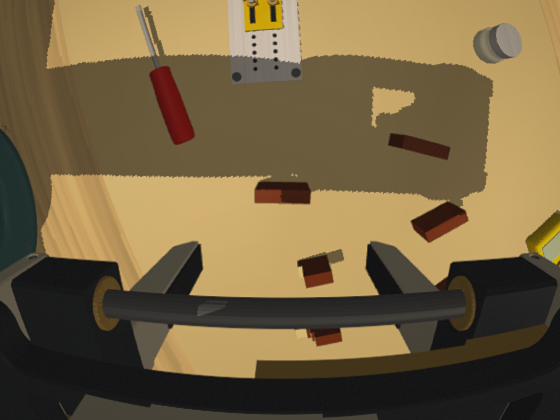

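Block A is at pixel (284,192), right where the fits place it. I descend and grip.

Call:
apply_moves([
  [[1,0.003,0.0,0.04,0,0,1.0],[1,0.003,0.0,0.085,0,0,1.0],[1,0.003,0.0,0.13,0,0,1.0],[1,0.003,0.0,0.16,0,0,1.0],[1,0.003,0.0,0.172,0,0,1.0],[1,0.003,0.0,0.172,0,0,1.0],[0,0.003,0.0,0.172,0,0,1.0],[0,0.003,0.0,0.172,0,0,1.0]],
], grip_force=20)

```text
time_s: 3.4
ee_pos: [464.4, -125.9, 19.5]
ee_rot: [2.543, 1.841, 0.002]
ft_force: [1.3, 0.0, 0.8]
grip_width: 81.2
finger_force: 0.0
```

Call:
apply_moves([
  [[0,0,0,0,0,0,0],[0,0,0,0,0,0,0],[0,0,0,-0.03,0,0,0],[0,0.02,0,-0.07,0,0,0],[0,0.06,0,-0.1,0,0,0],[0,0.1,0,-0.12,0,0,0],[0,0.12,0,-0.12,0,0,0],[0,0.12,0,-0.12,0,0,0]],
])

```text
time_s: 4.2
ee_pos: [501.6, -9.6, 138.6]
ee_rot: [2.542, 1.845, 0.002]
ft_force: [-1.1, -1.2, -1.0]
grip_width: 17.5
finger_force: 0.0
```

```bash
python3 - <<'E'
from h import *
P=arm.camera_params('wrist');save('wrist','w2.png')
for n,L,z0,x0 in(('battery',(97,43,52),3,(528,174,1.33)),('tray',0,0,0),('clamp',0,0,0),('clamp_face',0,0,0),('block1',0,0,0)):
    for r in arm.trace(n,'wrist'):
        uv=np.argwhere(r['region'])[:,::-1].mean(0)
        print(n,round(r['confidence'],2),np.round(r['box']),np.round(ray('wrist',uv,25,P)))
        if L and np.hypot(*(ray('wrist',uv,25,P)[0][:2]-x0[:2]))<60: print('  fit',fit([('wrist',P,r['region'])],x0,L,z0))
go(514.7,119.2,120,1.33)
E
```

```text
battery 0.7 [243.  29.  60.  59.] [[519. 149.  25.]]
  fit (array([527.68609556, 175.49612018,   1.32596616]), np.float64(0.022898368883312422))
tray 0.62 [254. 108.  97. 214.] [[504.  66.  25.]]
clamp 0.62 [249. 122.  58.  65.] [[502.  69.  25.]]
clamp 0.24 [453. 335.  28.  33.] [[ 638. -212.   25.]]
clamp_face 0.66 [249. 120.  54.  59.] [[502.  70.  25.]]
block1 0.92 [427. 274.  66.  32.] [[ 624. -119.   25.]]
block1 0.72 [453. 335.  25.  34.] [[ 638. -212.   25.]]
block1 0.7 [287. 336.  51.  10.] [[ 461. -138.   25.]]
block1 0.21 [476.  12.  35.  23.] [[739. 121.  25.]]
t 4.5 at [500.6 -12.4 137.4] yaw 1.252 w 0.4 F [ 0.1 -0.2 -0.6] shift mm [129.3 -27.9  17.4] turn deg [-0.02  0.01 -4.47]
```

View pics/w2.png

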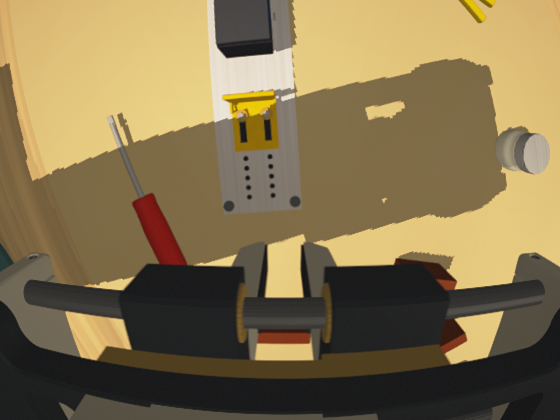

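```bash
python3 - <<'E'
from h import *
P=arm.camera_params('wrist')
def tr(X,o=(514.0,120.6),a=1.326):  # tray frame
    d=X[:,:2]-np.array(o); c,s=np.cos(a),np.sin(a); return np.round(np.c_[d@[c,s],d@[-s,c]],1).tolist()
im=cv2.imread('pics/w2.png'); hsv=cv2.cvtColor(im,cv2.COLOR_BGR2HSV)
for c in range(226,282,6): print(c,[tuple(hsv[r,c]) for r in range(86,106,2)] if c in(238,262) else '', end='\n')
print('tray end',tr(ray('wrist',[(222,213),(301,210)],3,P)))
print('clamp top rear/front',tr(ray('wrist',[(224,98),(279,95),(223,96),(280,91)],49,P)))
print('batt top near',tr(ray('wrist',[(219,52),(272,55)],55,P)))
cv2.imwrite('pics/w2c.png',cv2.resize(im[0:220,190:320],None,fx=3.5,fy=2.7,interpolation=cv2.INTER_CUBIC))
go(462.5,-126,120,1.25)
E
```

```text
226 
232 
238 [(np.uint8(19), np.uint8(30), np.uint8(231)), (np.uint8(19), np.uint8(30), np.uint8(231)), (np.uint8(19), np.uint8(30), np.uint8(232)), (np.uint8(20), np.uint8(32), np.uint8(229)), (np.uint8(24), np.uint8(226), np.uint8(231)), (np.uint8(27), np.uint8(244), np.uint8(236)), (np.uint8(22), np.uint8(239), np.uint8(161)), (np.uint8(22), np.uint8(235), np.uint8(126)), (np.uint8(23), np.uint8(238), np.uint8(153)), (np.uint8(24), np.uint8(244), np.uint8(230))]
244 
250 
256 
262 [(np.uint8(19), np.uint8(27), np.uint8(233)), (np.uint8(19), np.uint8(27), np.uint8(233)), (np.uint8(16), np.uint8(53), np.uint8(155)), (np.uint8(25), np.uint8(252), np.uint8(233)), (np.uint8(26), np.uint8(244), np.uint8(236)), (np.uint8(22), np.uint8(239), np.uint8(161)), (np.uint8(22), np.uint8(235), np.uint8(126)), (np.uint8(23), np.uint8(240), np.uint8(169)), (np.uint8(26), np.uint8(244), np.uint8(236)), (np.uint8(26), np.uint8(244), np.uint8(235))]
268 
274 
280 
tray end [[-138.0, 39.1], [-140.6, -35.2]]
clamp top rear/front [[-36.8, 18.1], [-38.6, -23.3], [-35.2, 18.8], [-35.6, -24.3]]
batt top near [[-1.7, 18.3], [-8.5, -20.5]]
t 4.5 at [500.6 -12.4 137.4] yaw 1.252 w 0.4 F [ 0.1 -0.2 -0.6] shift mm [-119.9   -0.6   17.4] turn deg [-0.02  0.01  0.12]
```

View pics/w2c.png

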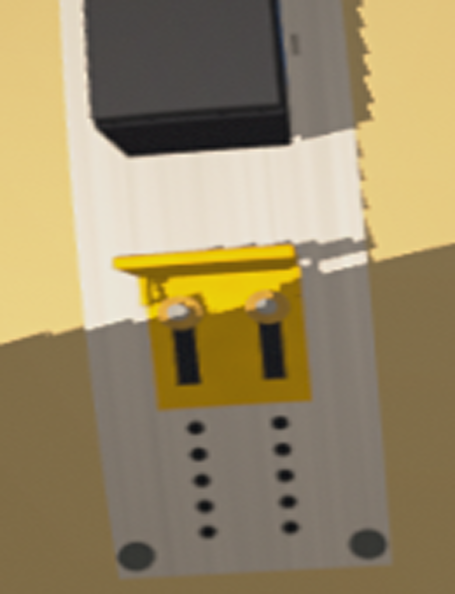

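```bash
python3 - <<'E'
from h import *
P=arm.camera_params('wrist')
def tr(X,o=(514.0,120.6),a=1.326):
    d=X[:,:2]-np.array(o); c,s=np.cos(a),np.sin(a); return np.round(np.c_[d@[c,s],d@[-s,c]],1).tolist()
f=lambda u,v:(190+u/3.5,v/2.7)
print('batt top near',tr(ray('wrist',[f(92,118),f(284,104)],55,P)),'bottom',tr(ray('wrist',[f(128,156),f(290,145)],3,P)))
print('clamp top front',tr(ray('wrist',[f(113,257),f(296,244)],49,P)),'rear',tr(ray('wrist',[f(113,269),f(300,261)],49,P)),'foot end',tr(ray('wrist',[f(160,409),f(310,400)],6,P)))
print('tray end',tr(ray('wrist',[f(120,579),f(390,563)],3,P)))
E
```

```text
batt top near [[5.2, 20.0], [4.4, -20.8]] bottom [[4.9, 21.2], [4.2, -20.3]]
clamp top front [[-34.5, 19.3], [-34.8, -20.3]] rear [[-37.9, 19.6], [-39.6, -20.8]] foot end [[-81.4, 19.5], [-81.7, -19.0]]
tray end [[-139.5, 37.1], [-139.2, -35.7]]
```

Call:
apply_moves([
  [[1,-0.05,-0.001,0,0,0,0],[1,-0.09,-0.001,0,0,0,0],[1,-0.12,-0.001,0,0,0,0],[1,-0.12,-0.001,0,0,0,0],[1,-0.12,-0.001,0.01,0,0,0],[1,-0.12,-0.001,0.02,0,0,0],[1,-0.12,-0.001,0.03,0,0,0],[1,-0.12,-0.001,0.04,0,0,0]],
])

```text
time_s: 5.3
ee_pos: [462.4, -124.6, 96.2]
ee_rot: [-2.543, -1.843, 0.001]
ft_force: [0.1, -1.0, 0.3]
grip_width: 60.0
finger_force: 0.0
```

```bash
python3 - <<'E'
from h import *
P=arm.camera_params('wrist');save('wrist','w3.png')
for r in arm.trace('block1','wrist'):
    uv=np.argwhere(r['region'])[:,::-1].mean(0)
    print(round(r['confidence'],2),np.round(r['box']),np.round(ray('wrist',uv,25,P)))
    if np.hypot(*(ray('wrist',uv,25,P)[0][:2]-(462,-126)))<50: print('  fit',fit([('wrist',P,r['region'])],(462,-126,1.25),(14,54,45),0))
go(462.5,-126,18,1.25)
E
```

```text
0.9 [485. 247.  72.  48.] [[ 625. -204.   25.]]
0.88 [466. 160.  84.  36.] [[ 614. -119.   25.]]
0.82 [285. 225.  84.  30.] [[ 462. -126.   25.]]
  fit (array([ 462.37852995, -125.64998065,    1.25342235]), np.float64(0.051114800759013285))
t 5.4 at [ 461.9 -124.6   95.6] yaw 1.254 w 67.8 F [0.9 0.5 0.2] shift mm [-1.2  1.3 77.6] turn deg [-0.15  0.    0.23]
```

Call:
apply_moves([
  [[1,-0.001,0.001,0.0,0,0,0],[1,-0.001,0.001,0.02,0,0,0],[1,-0.001,0.001,0.05,0,0,0],[1,-0.001,0.001,0.078,0,0,0],[1,-0.001,0.001,0.078,0,0,0],[0,-0.001,0.001,0.078,0,0,0],[0,-0.001,0.001,0.078,0,0,0],[0,-0.001,0.001,0.078,0,0,0]],
])

```text
time_s: 6.2
ee_pos: [463.9, -126.8, 21.3]
ee_rot: [2.543, 1.841, 0.002]
ft_force: [0.2, -0.0, 0.1]
grip_width: 73.6
finger_force: 0.0
```

Call:
apply_moves([
  [[0,0,0,0,0,0,0],[0,0,0,0,0,0,0],[0,0,0,0,0,0,0],[0,0,0,0,0,0,0],[0,0,0,-0.02,0,0,0],[0,0,0,-0.06,0,0,0],[0,0,0,-0.1,0,0,0],[0,0,0,-0.1,0,0,0]],
])

```text
time_s: 7.0
ee_pos: [465.0, -127.1, 125.0]
ee_rot: [2.54, 1.839, 0.007]
ft_force: [0.2, 0.0, -1.2]
grip_width: 53.6
finger_force: 20.0
```

```bash
cat >> h.py <<'E'
O=np.array([513.3,117.9]);A=1.33
def T(x,y=0): return O+x*np.array([np.cos(A),np.sin(A)])+y*np.array([-np.sin(A),np.cos(A)])
E
python3 - <<'E'
from h import *
x,y=T(-1.5); go(x,y,125,A); print(arm.read_state()['finger_force'])
E
```

```text
t 7.0 at [ 465.  -127.1  125. ] yaw 1.253 w 53.6 F [ 0.2  0.  -1.2] shift mm [246.4 -30.6  -0.3] turn deg [ 0.41  0.01 -4.41]
19.99994695186615
```

Call:
apply_moves([
  [[0,0.04,-0.005,0,0,0,-1.0],[0,0.085,-0.01,0,0,0,-2.0],[0,0.13,-0.016,0,0,0,-3.0],[0,0.175,-0.022,0,0,0,-4.4],[0,0.215,-0.027,0,0,0,-4.4],[0,0.246,-0.031,0,0,0,-4.4],[0,0.246,-0.031,0,0,0,-4.4],[0,0.246,-0.031,0,0,0,-4.4]],
])

```text
time_s: 7.8
ee_pos: [510.2, 117.1, 118.9]
ee_rot: [-2.471, -1.94, 0.002]
ft_force: [-0.3, -0.6, 0.7]
grip_width: 53.4
finger_force: 20.0
```

```bash
python3 - <<'E'
from h import *
save('wrist','w4.png');P=arm.camera_params('wrist')
r=arm.trace('battery','wrist')
for q in r: print(q['confidence'],q['box'],fit([('wrist',P,q['region'])],(528,174,1.33),(97,43,52),3))
P=arm.camera_params('scene');im=save('scene','sc2.png')
x,y=T(-1.5); go(x,y,23,A)
E
```

```text
0.82 [287.4, 142.2, 61.8, 139.7] (array([526.79758054, 173.8802354 ,   1.31884856]), np.float64(0.05237994691119691))
t 7.95 at [510.4 115.9 119.4] yaw 1.329 w 53.7 F [-0.7 -0.8 -0.8] shift mm [ 1.2  2.4 96.4] turn deg [-0.01  0.02 -0.07]
```

View pics/w4.png

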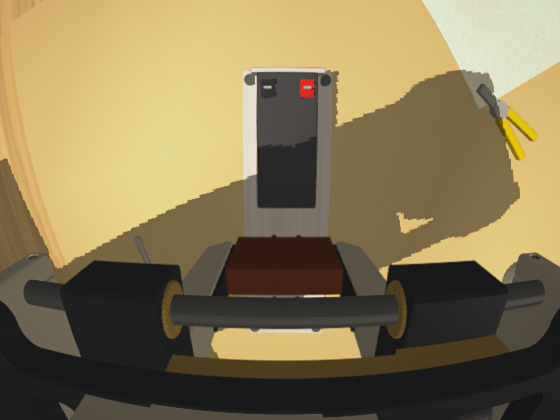

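Block A is held level, centred on the tray line, with the battery face ahead at row 207. I lower it.

Call:
apply_moves([
  [[0,0.0,0.002,0.03,0,0,0],[0,0.0,0.002,0.06,0,0,0],[0,0.0,0.002,0.08,0,0,0],[0,0.0,0.002,0.09,0,0,0],[0,0.0,0.002,0.094,0,0,0],[0,0.0,0.002,0.096,0,0,0],[0,0.0,0.002,0.097,0,0,0],[0,0.0,0.002,0.097,0,0,0]],
])

```text
time_s: 8.75
ee_pos: [512.9, 116.4, 23.4]
ee_rot: [2.472, 1.938, 0.002]
ft_force: [0.2, -0.7, -0.7]
grip_width: 53.7
finger_force: 20.0
```

```bash
python3 - <<'E'
from h import *
x,y=T(-2.5); go(x,y,21,A)
E
```

```text
t 8.75 at [512.9 116.4  23.4] yaw 1.33 w 53.7 F [ 0.2 -0.7 -0.7] shift mm [-0.9  0.1  2.4] turn deg [ 0.06 -0.03 -0.01]
```

No contact yet. I lower a little more and watch the force.

Call:
apply_moves([
  [[0,-0.001,0,0.0005,0,0,0],[0,-0.001,0,0.001,0,0,0],[0,-0.001,0,0.0015,0,0,0],[0,-0.001,0,0.002,0,0,0],[0,-0.001,0,0.002,0,0,0],[0,-0.001,0,0.002,0,0,0],[0,-0.001,0,0.002,0,0,0],[0,-0.001,0,0.002,0,0,0]],
])

```text
time_s: 9.55
ee_pos: [512.8, 115.7, 23.0]
ee_rot: [2.472, 1.938, 0.002]
ft_force: [-11.1, -0.9, 24.9]
grip_width: 54.1
finger_force: 20.0
```

Call:
apply_moves([
  [[0.8,0,0,-0.001,0,0,0],[0.8,0,0,-0.001,0,0,0],[0.8,0,0,-0.001,0,0,0],[0.8,0,0,-0.001,0,0,0],[0.8,0,0,-0.02,0,0,0],[0.8,0,0,-0.05,0,0,0],[0.8,0,0,-0.09,0,0,0],[0.8,0,0,-0.13,0,0,0]],
])

```text
time_s: 10.35
ee_pos: [511.8, 115.3, 151.7]
ee_rot: [-2.472, -1.938, 0.001]
ft_force: [0.7, 0.5, 0.5]
grip_width: 74.3
finger_force: 0.0
```

```bash
python3 - <<'E'
from h import *
go(614.3,-119.3,120,1.12)
for c in('top','scene'):
    P=arm.camera_params(c);arm.camera(c)
    for r in arm.trace('block1',c):
        uv=np.argwhere(r['region'])[:,::-1].mean(0); p=ray(c,uv,27,P)[0]
        print(c,round(r['confidence'],2),np.round(p))
        if np.hypot(*(p[:2]-T(-2)))<50: print(' fit',fit([(c,P,r['region'])],(*T(-2),A),(14,54,45),3))
E
```

```text
t 10.35 at [511.8 115.3 151.7] yaw 1.33 w 74.3 F [0.7 0.5 0.5] shift mm [-203.3  155.5   31.7] turn deg [-0.05  0.03 12.02]
top 0.95 [ 625. -208.   27.]
top 0.68 [520. 112.  27.]
 fit (array([518.84801589, 109.77431552,   1.61629745]), np.float64(0.7398012552301255))
top 0.61 [ 616. -119.   27.]
top 0.59 [ 629. -307.   27.]
scene 0.94 [ 620. -121.   27.]
scene 0.52 [ 629. -208.   27.]
scene 0.52 [ 631. -308.   27.]
scene 0.5 [519. 113.  27.]
 fit (array([515.85859476, 114.16815564,   1.2906381 ]), np.float64(0.1171003717472119))
```

Call:
apply_moves([
  [[1,-0.038,0.029,0,0,0,3],[1,-0.076,0.058,0,0,0,6],[1,-0.114,0.087,0,0,0,9],[1,-0.15,0.115,0.01,0,0,12],[1,-0.19,0.145,0.03,0,0,12],[1,-0.203,0.155,0.045,0,0,12],[1,-0.203,0.155,0.05,0,0,12],[1,-0.203,0.155,0.05,0,0,12]],
])

```text
time_s: 11.35
ee_pos: [613.2, -118.4, 98.3]
ee_rot: [-2.66, -1.667, 0.004]
ft_force: [-0.3, 1.1, 0.2]
grip_width: 92.7
finger_force: 0.0
```

```bash
python3 - <<'E'
from h import *
P=arm.camera_params('wrist');arm.camera('wrist')
for r in arm.trace('block1','wrist'):
    uv=np.argwhere(r['region'])[:,::-1].mean(0); p=ray('wrist',uv,25,P)[0]
    if np.hypot(*(p[:2]-(614,-119)))<50:
        x,f=fit([('wrist',P,r['region'])],(614,-119,1.12),(14,54,45),0); print(x,f); go(x[0],x[1],18,x[2])
E
```

```text
[ 614.45031131 -118.96276944    1.09210578] 0.06313650607128868
t 11.45 at [ 614.  -117.8  100.6] yaw 1.121 w 93.1 F [-0.5  0.8  0.3] shift mm [-0.9  1.  82.6] turn deg [-0.03 -0.    1.67]
```

Call:
apply_moves([
  [[1,-0.001,0.001,0.03,0,0,1],[1,-0.001,0.001,0.06,0,0,1],[1,-0.001,0.001,0.078,0,0,1],[1,-0.001,0.001,0.08,0,0,1],[0,-0.001,0.001,0.081,0,0,1],[0,-0.001,0.001,0.081,0,0,1],[0,-0.001,0.001,0.081,0,0,1],[0,-0.001,0.001,0.081,0,0,1]],
])

```text
time_s: 12.25
ee_pos: [615.2, -120.1, 20.6]
ee_rot: [2.675, 1.646, 0.001]
ft_force: [0.7, -0.2, 0.4]
grip_width: 65.4
finger_force: 0.0
```

Call:
apply_moves([
  [[0,0,0,0,0,0,0],[0,0,0,0,0,0,0],[0,0,0,0,0,0,0],[0,0,0,0,0,0,0],[0,0,0,-0.02,0,0,0],[0,0,0,-0.06,0,0,0],[0,0,0,-0.1,0,0,0],[0,0,0,-0.12,0,0,0]],
])

```text
time_s: 13.05
ee_pos: [615.5, -120.2, 143.2]
ee_rot: [2.674, 1.645, 0.004]
ft_force: [1.0, 0.5, 0.6]
grip_width: 54.0
finger_force: 20.0
```

```bash
python3 - <<'E'
from h import *
x,y=T(-18.5); go(x,y,140,A)
E
```

```text
t 13.05 at [ 615.5 -120.2  143.2] yaw 1.103 w 54.0 F [1.  0.5 0.6] shift mm [ 148.4 -194.5    2.7] turn deg [  0.19  -0.02 -13.01]
```

Call:
apply_moves([
  [[0,0.025,-0.033,0,0,0,-3],[0,0.053,-0.069,0,0,0,-6],[0,0.08,-0.105,0,0,0,-9],[0,0.107,-0.14,0,0,0,-13],[0,0.132,-0.173,0,0,0,-13],[0,0.148,-0.194,0,0,0,-13],[0,0.148,-0.194,0,0,0,-13],[0,0.148,-0.194,0,0,0,-13]],
])

```text
time_s: 13.85
ee_pos: [508.3, 99.8, 139.6]
ee_rot: [2.471, 1.94, 0.0]
ft_force: [-0.6, -0.3, -0.6]
grip_width: 53.5
finger_force: 20.0
```

```bash
python3 - <<'E'
from h import *
save('scene','sc3.png');save('wrist','w5.png')
x,y=T(-18.5); go(x,y,24,A)
im=cv2.imread('pics/sc3.png'); cv2.imwrite('pics/sc3c.png',cv2.resize(im[120:260,240:440],None,fx=4,fy=4,interpolation=cv2.INTER_CUBIC))
E
```

```text
t 13.95 at [508.6  98.9 139.5] yaw 1.329 w 53.6 F [-0.   0.2 -0.8] shift mm [  1.1   0.  115.5] turn deg [-0.01  0.01 -0.03]
```

View pics/sc3c.png

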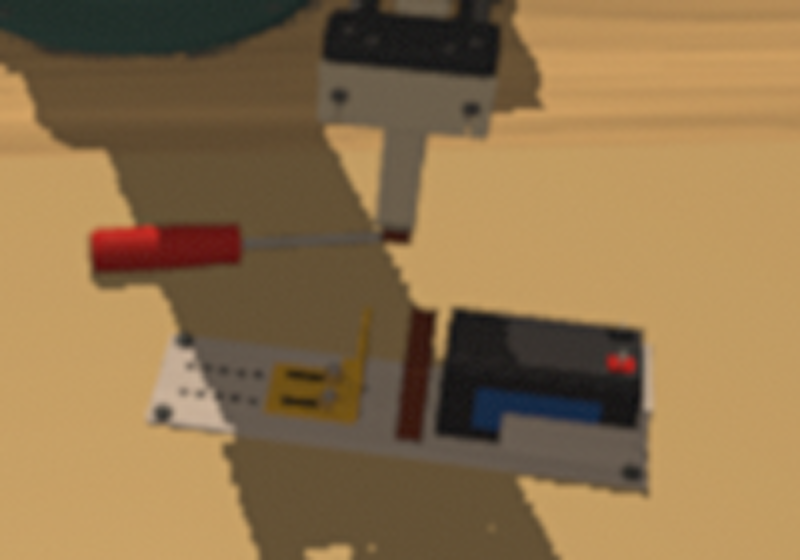

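The scene crop shows block A standing clear between clamp (368,308) and battery (450,312), with the gap to the clamp about 22 mm. The second block goes in behind it at tray x ≈ -19.5.

Call:
apply_moves([
  [[0,0.0,0,0.03,0,0,0],[0,0.0,0,0.06,0,0,0],[0,0.0,0,0.085,0,0,0],[0,0.0,0,0.1,0,0,0],[0,0.0,0,0.108,0,0,0],[0,0.0,0,0.112,0,0,0],[0,0.0,0,0.114,0,0,0],[0,0.0,0,0.114,0,0,0]],
])

```text
time_s: 14.75
ee_pos: [508.8, 99.5, 26.3]
ee_rot: [2.472, 1.938, 0.001]
ft_force: [-0.3, 0.3, -0.7]
grip_width: 53.9
finger_force: 20.0
```

```bash
python3 - <<'E'
from h import *
x,y=T(-19.5); go(x,y,23.5,A)
E
```

```text
t 14.75 at [508.8  99.5  26.3] yaw 1.33 w 53.9 F [-0.3  0.3 -0.7] shift mm [-0.6 -0.   2.8] turn deg [ 0.05 -0.02 -0.01]
```

Call:
apply_moves([
  [[0,0,0,0.001,0,0,0],[0,0,0,0.002,0,0,0],[0,0,0,0.0027,0,0,0],[0,0,0,0.0027,0,0,0],[0,0,0,0.0027,0,0,0],[0,0,0,0.0027,0,0,0],[0,0,0,0.0027,0,0,0],[0,0,0,0.0027,0,0,0]],
])

```text
time_s: 15.55
ee_pos: [508.4, 99.6, 23.0]
ee_rot: [2.472, 1.938, 0.0]
ft_force: [0.1, 1.0, 0.4]
grip_width: 53.9
finger_force: 20.0
```

Call:
apply_moves([
  [[0,0,0,0.0005,0,0,0],[0,0,0,0.0008,0,0,0],[0,0,0,0.0008,0,0,0],[0.8,0,0,0.0,0,0,0],[0.8,0,0,0.0,0,0,0],[0.8,0,0,0.0,0,0,0],[0.8,0,0,0.0,0,0,0],[0.8,0,0,-0.02,0,0,0]],
])

```text
time_s: 16.35
ee_pos: [507.0, 99.3, 40.8]
ee_rot: [-2.471, -1.937, 0.006]
ft_force: [-0.5, -0.1, -0.4]
grip_width: 74.3
finger_force: 0.0
```

Call:
apply_moves([
  [[0,0.0,0,-0.03,0,0,0],[0,0.0,0,-0.06,0,0,0],[0,0.0,0,-0.09,0,0,0],[0,-0.04,0,-0.1,0,0,0],[0,-0.07,0,-0.1,0,0,0],[0,-0.09,0,-0.1,0,0,0],[0,-0.09,0,-0.1,0,0,0],[0,-0.09,0,-0.1,0,0,0]],
])

```text
time_s: 17.15
ee_pos: [487.0, 12.1, 143.0]
ee_rot: [-2.473, -1.937, -0.0]
ft_force: [0.5, 0.2, -0.4]
grip_width: 15.5
finger_force: 0.0
```

```bash
python3 - <<'E'
from h import *
P=arm.camera_params('wrist');im=save('wrist','w6.png')
for n in('block1','clamp','battery'):
    for r in arm.trace(n,'wrist'):
        uv=np.argwhere(r['region'])[:,::-1].mean(0); p=ray('wrist',uv,27,P)[0]
        print(n,round(r['confidence'],2),np.round(r['box']),np.round(p))
x,y=T(-55); go(x,y,40,A)
cv2.imwrite('pics/w6c.png',cv2.resize(im[60:300,180:380,::-1],None,fx=3,fy=2.5,interpolation=cv2.INTER_CUBIC))
E
```

```text
block1 0.88 [285. 102.  72.  22.] [509. 100.  27.]
block1 0.74 [450. 349.  32.  35.] [ 635. -202.   27.]
block1 0.6 [287.  81.  71.  21.] [514. 118.  27.]
clamp 0.74 [281. 138.  55.  58.] [501.  69.  27.]
battery 0.97 [284.  36.  53.  73.] [522. 157.  27.]
battery 0.17 [285. 102.  74.  21.] [509. 100.  27.]
t 17.35 at [487.   12.8 142.8] yaw 1.331 w 1.1 F [ 0.4  0.1 -0. ] shift mm [ 53.3   0.5 102.8] turn deg [-0.02 -0.    0.05]
```

View pics/w6c.png

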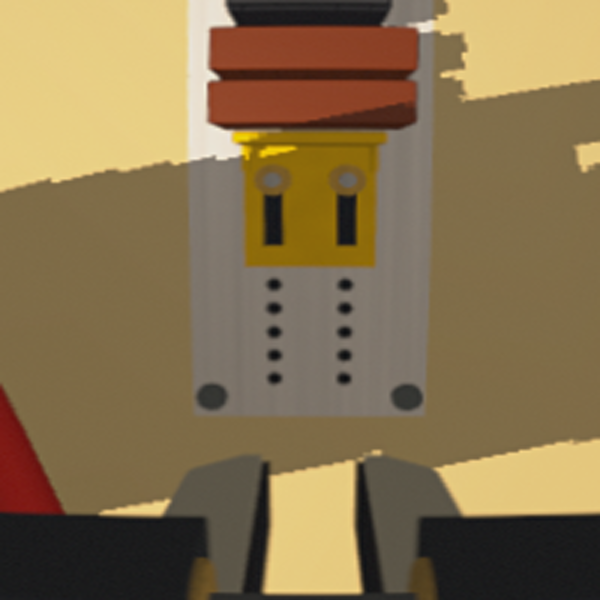

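Both blocks stand square and side by side, with the clamp plate just behind them. I lower the shut fingers behind the plate.

Call:
apply_moves([
  [[0,0.03,0,0.0,0,0,0],[0,0.052,0.0005,0.01,0,0,0],[0,0.052,0.0005,0.04,0,0,0],[0,0.052,0.0005,0.075,0,0,0],[0,0.052,0.0005,0.1,0,0,0],[0,0.052,0.0005,0.108,0,0,0],[0,0.052,0.0005,0.108,0,0,0],[0,0.052,0.0005,0.108,0,0,0]],
])

```text
time_s: 18.15
ee_pos: [500.5, 62.7, 36.2]
ee_rot: [2.472, 1.938, 0.002]
ft_force: [1.1, 0.0, 1.6]
grip_width: 0.5
finger_force: 0.0
```

Call:
apply_moves([
  [[0,0.002,0,0,0,0,0],[0,0.004,0,0,0,0,0],[0,0.006,0,0,0,0,0],[0,0.008,0,0,0,0,0],[0,0.01,0,0,0,0,0],[0,0.012,0,0,0,0,0],[0,0.014,0,0,0,0,0],[0,0.015,0,0,0,0,0]],
])

```text
time_s: 18.95
ee_pos: [503.4, 77.2, 35.0]
ee_rot: [-2.472, -1.938, -0.0]
ft_force: [-0.2, -0.8, -0.3]
grip_width: 0.7
finger_force: 0.0
```

```bash
python3 - <<'E'
from h import *
for x in(-38,-32,-25): go(*T(x),35,A)
E
```

```text
t 18.95 at [503.4  77.2  35. ] yaw 1.33 w 0.7 F [-0.2 -0.8 -0.3] shift mm [ 3.8 -0.1 -0. ] turn deg [ 0. -0. -0.]
t 18.95 at [503.4  77.2  35. ] yaw 1.33 w 0.7 F [-0.2 -0.8 -0.3] shift mm [ 9.8 -0.1 -0. ] turn deg [ 0. -0. -0.]
t 18.95 at [503.4  77.2  35. ] yaw 1.33 w 0.7 F [-0.2 -0.8 -0.3] shift mm [16.8 -0.1 -0. ] turn deg [ 0. -0. -0.]
```

Call:
apply_moves([
  [[0,0.001,0,0,0,0,0],[0,0.002,0,0,0,0,0],[0,0.003,0,0,0,0,0],[0,0.004,0,0,0,0,0],[0,0.005,0,0,0,0,0],[0,0.006,0,0,0,0,0],[0,0.006,0,0,0,0,0],[0,0.006,0,0,0,0,0]],
])

```text
time_s: 19.75
ee_pos: [504.8, 83.0, 35.0]
ee_rot: [-2.472, -1.938, -0.0]
ft_force: [0.7, -0.4, -0.9]
grip_width: 0.2
finger_force: 0.1
```

Call:
apply_moves([
  [[0,0.0005,0,0,0,0,0],[0,0.001,0,0,0,0,0],[0,0.0015,0,0,0,0,0],[0,0.002,0,0,0,0,0],[0,0.0025,0,0,0,0,0],[0,0.003,0,0,0,0,0],[0,0.003,0,0,0,0,0],[0,0.003,0,0,0,0,0]],
])

```text
time_s: 20.55
ee_pos: [505.5, 85.9, 35.0]
ee_rot: [-2.472, -1.938, -0.0]
ft_force: [-0.6, -1.3, 0.4]
grip_width: 0.5
finger_force: 0.5
```

Call:
apply_moves([
  [[0,0.0005,0,0,0,0,0],[0,0.001,0,0,0,0,0],[0,0.0015,0,0,0,0,0],[0,0.002,0,0,0,0,0],[0,0.0025,0,0,0,0,0],[0,0.003,0,0,0,0,0],[0,0.003,0,0,0,0,0],[0,0.003,0,0,0,0,0]],
])

```text
time_s: 21.35
ee_pos: [506.2, 88.7, 34.9]
ee_rot: [2.472, 1.938, -0.0]
ft_force: [0.2, -4.0, 1.3]
grip_width: 0.2
finger_force: 1.7
```

```bash
python3 - <<'E'
from h import *
print(arm.read_state()['ft_force'])
im=save('wrist','w7.png')
cv2.imwrite('pics/w7c.png',cv2.resize(im[60:300,180:380,::-1],None,fx=3,fy=2.5,interpolation=cv2.INTER_CUBIC))
E
```

```text
[ 0.18711633 -4.04126308  1.30872481]
```

View pics/w7c.png

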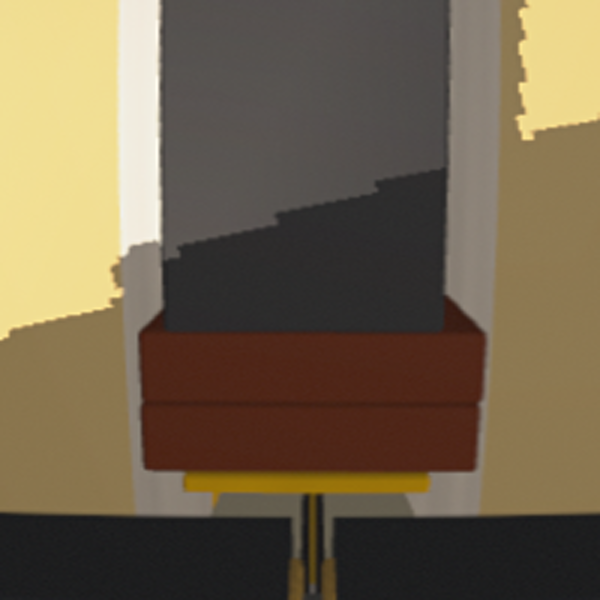

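The stack has closed up: blocks are together, battery edge at row 330, clamp at row 480. The force is rising, so I keep pushing.

Call:
apply_moves([
  [[0,0.0004,0,0,0,0,0],[0,0.0008,0,0,0,0,0],[0,0.0012,0,0,0,0,0],[0,0.0016,0,0,0,0,0],[0,0.002,0,0,0,0,0],[0,0.002,0,0,0,0,0],[0,0.002,0,0,0,0,0],[0,0.002,0,0,0,0,0]],
])

```text
time_s: 22.2
ee_pos: [506.4, 89.6, 35.0]
ee_rot: [2.471, 1.937, -0.003]
ft_force: [-4.9, -15.1, 5.2]
grip_width: 0.3
finger_force: 7.8
```

Call:
apply_moves([
  [[0,0.0003,0,0,0,0,0],[0,0.0005,0,0,0,0,0],[0,0.0005,0,0,0,0,0],[0,0.0005,0,0,0,0,0],[0,0.0005,0,0,0,0,0],[0,0.0005,0,0,0,0,0],[0,0.0005,0,0,0,0,0],[0,0.0005,0,0,0,0,0]],
])

```text
time_s: 23.0
ee_pos: [506.4, 89.6, 35.0]
ee_rot: [2.471, 1.937, -0.005]
ft_force: [-6.1, -19.4, 5.5]
grip_width: 0.3
finger_force: 10.1
```

```bash
python3 - <<'E'
from h import *
im=save('wrist','w8.png');s=save('scene','sc8.png')
a=cv2.resize(im[60:300,180:380,::-1],(400,480));b=cv2.resize(s[160:250,270:410,::-1],(400,480*400//747 ),interpolation=cv2.INTER_CUBIC)
b=cv2.copyMakeBorder(b,0,480-b.shape[0],0,0,cv2.BORDER_CONSTANT)
cv2.imwrite('pics/fin.png',np.hstack([a,b]))
go(*T(-29),35,A)
E
```

```text
t 23.1 at [506.4  89.6  35. ] yaw 1.33 w 0.3 F [ -6.4 -18.9   6. ] shift mm [ 0.1 -0.1 -0. ] turn deg [-0.02  0.19 -0.02]
```

View pics/fin.png

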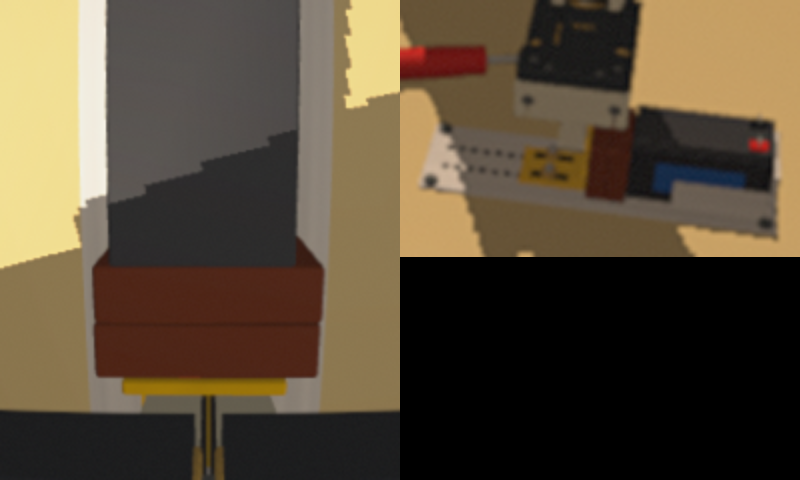

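The blocks, clamp and battery are in a tight stack, pinched at a steady 20 N, and the nuts are mid-slot. I hand in.

```bash
python3 -c "
from workcell import arm
print(arm.hand_in())"
```

```text
the job is handed in; nothing more can be done
None
```

I stood two sound blocks side by side in the gap and closed the clamp firmly on them, still short of the end of its slots. I handed the job in at about 23 s, still pushing at about 20 N; the hand-in returned no verdict.

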